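Hold a watch movement in the demagnetiser slot

ROBOT

A 6-joint arm with a two-finger parallel gripper is mounted at the origin on the work surface. World frame = base frame: x ahead of the robot, y to its left, z up, the work surface at z = 0. Lengths are in m, angles in degrees, forces in N, time in s.
With the tool pointing down it reaches from about 0.35 to 0.875 m from the base axis. Payload 4.2 kg.
Tool frame: the origin (TCP) lies on the centre line of the jaws, within the pads' length; the fingertips stand 25 mm ahead of it and the grasp point (between the pads) lies 6 mm ahead of it; z points along the fingers, y is the line along which they close (so a half turn about z gives the same grasp; the last joint's range is limited). The gripper opens to 87 mm and grips with 3 to 60 N. Pads are 19 mm wide; open, the fingers measure 117 mm over their backs; the gripper's body (75 mm by 190 mm) begins 51 mm behind the grasp point.
Start: joints at [-53.308, 22.042, 0.453, 0, -68.411, -14.817], TCP at [0.233, -0.58, 0.248] pointing down, gripper open.
Joint ranges: [-179.83, 179.83], [-69.29, 118.12], [-61.27, 80.66], [-181.25, 117.63], [-171.15, -9.14], [-177.46, 177.46]. Speed limits (degrees/s): [159.86, 159.86, 180, 180, 180, 180].

INTERFACE

Orientations are given as a 3x3 rotation matrix whose columns are the frame's x, y, z axes.
In Python, from station import r gives the robot as it stands.
- The arm moves only by the tool move_arm, never from a script. Its argument "series" is a list of rows, each an object with "grip": the opening, from 0 (shut) to 1 (fully open); "xyz": the shift along the tool's x, y, z in mm, a list of three; "angular": the turn, a rotation vector about the tool's x, y, z in rad, a list of three. A call has 1 to 10 rows; each row is the pose to reach, as a shift and turn from the pose commanded when the call began, along the tool's axes at that moment; what a row does not reach only later rows make up. A row lasts 1/10 s, in which the tool goes at most 50 mm and 8.59 degrees, less where a joint would pass 70% of its speed; a pose out of reach is approached as far as the arm can. A call with a gripper value outside its range is refused whole. The fingers move at their own pace and stop on an object; the grip force is fixed at half the most. Time passes only in rows, so rows that repeat a pose let the fingers close. It gives the time, the measured TCP pose, the force, the opening and the grip force at its end, in the units of the state.
- r.sense(): the state, without advancing time (a new reading comes with each control period).
- r.capture(name): name is "side" or "top" or "wrist"; returns a dict with "img" (400x640x3 uint8, red, green, blue), "camera_matrix" (3x3 intrinsics, pixels), "rvec" (rotation vector, rad) and "tvec" (3), from world to camera coordinates, as OpenCV has them; the wrist camera has in their place "hand_eye" (4x4, takes a point from camera to tool coordinates, whose origin is the TCP and whose axes are the flange's). Camera axes: x right, y down, z forward; pixel columns grow to the right and rows downward; lengths in m; the calibration is good to about 2 mm. A picture is of the moment at which its call begins: read the wrist's pose just before it. There is no depth.
- r.finish_job(): hands the job in; it is judged then, once.
The state is a dict: "time_s": time; "joints": joint angles; "joint_velocities": joint speeds; "effort": joint torques, N m; "tcp_pos": TCP position; "ee_rot": TCP orientation; "wrist_force": force on the tool from outside, world axes, zero at the start; "moment": the same for the moment, N m; "gripper_width": opening from 0.0 (shut) to 1.0 (fully open); "gripper_force": force on a finger pad.
Only numpy, scipy, OpenCV 4.12 (cv2) and the standard library are available. Lean on these libraries where they do the work, as an engineer would, in place of code of your own. Each camera call takes 0.05 s, during which the arm holds its last target. There are 200 camera calls.

TASK

Lift the turquoise dust cover off the slot of the grey demagnetiser and set it down upright on the cork pad. Then take the red-gripped carrier out of the wooden rack, lower its blade upright into the slot until the brass movement and the black line above it are below the slot's mouth, and finish while still holding it there by its red grip, hanging still, not jammed, with the grip clear above the metal top. Leave the blue carrier in its pocket and everything else on the bench alone.

Things in the scene. Friction and masses are not known exactly. Their poses are not given: they have to be found in the camera images.
- demag: Coil demagnetiser: grey box 150 (x) x 110 (y) x 95 tall with an aluminium top plate, fixed to the bench. Origin: centre of its underside. Its top is flat except for the slot. Its yaw differs from run to run.
- slot (a point): Centre of the slot's mouth, level with the demagnetiser's top (95 above the bench). The slot is 48 long (along its x) x 10 wide (y), rim bevelled by 2, through a 12 thick top plate, with a hollow below that is 83 deep in all from the mouth. 2 mm more than the blade each way. Axes as the demagnetiser's, z up.
- cover: Turquoise round dust cover, solid and rigid, 76 dia, 18 high, with an upright knob 20 dia whose top is 44 above the cover's underside; it lies loose over the slot. Origin: centre of its underside. About 70 g.
- cover_knob (a point): Point on the axis of the cover's knob, 34 above the cover's underside, 10 below the knob's top.
- red_carrier: Carrier upright in a rack pocket: aluminium blade 46 (x) x 8 (y) x 75 tall; brass movement (28 dia, centre 24 above the lower edge) in both faces; thin black line 45 above the lower edge; on top a red grip block 54 (x) x 16 (y) x 32 tall, 75 to 107 above the lower edge. Origin: centre of the lower edge; z up; ends of x alike. 70 to 140 g. This is the one to use.
- red_carrier_grip (a point): Centre of the red grip block, 93 above the blade's lower edge; axes as the carrier's.
- blue_carrier: Carrier upright in a rack pocket: aluminium blade 46 (x) x 8 (y) x 75 tall; brass movement (28 dia, centre 24 above the lower edge) in both faces; thin black line 45 above the lower edge; on top a blue grip block 54 (x) x 16 (y) x 32 tall, 75 to 107 above the lower edge. Origin: centre of the lower edge; z up; ends of x alike. 70 to 140 g. Leave it where it stands.
- rack: Wooden rack 180 (x) x 56 (y) x 40 tall, fixed, with two pockets 84 apart along its x, each 48 x 10 and 30 deep, holding the carriers with the blades' x along the rack's x; the red one may be in either. Origin: centre of its underside. The rack may stand left or right of the demagnetiser, the cork pad on the other side.
- pad: Cork pad 130 x 130 x 4 thick, fixed flat on the bench. Origin: centre of its underside.
- tin: Green tin with a brass lid, 86 dia, 87 tall, loose. Leave alone. Origin: centre of its underside.
- blower: Reddish-brown blower bulb, 62 dia, 90 tall, loose. Leave alone. Origin: centre of its underside.
- parts_cup: Small turquoise open cup, 56 dia, 35 tall, loose. Leave alone. Origin: centre of its underside.
- pocket_tool: Red folding pocket tool lying flat, 90 x 24 x 16, loose. Leave alone. Origin: centre of its underside.
- tweezers: Steel tweezers lying flat, 120 x 13 x 8, loose. Leave alone. Origin: on the underside, 60 from the closed end.
- watch: Wristwatch on a grey cushion 60 x 55 x 30 (40 tall with the watch), loose. Leave alone. Origin: centre of its underside.
Mind the look-alikes: they are no part of the job. What is shaped like the cover but green, orange or purple is not meant.

How it is judged:
By the outcome, as a careful person would: the job done as asked, in the order asked, and still so for the second after the job is handed in, while the arm keeps its last pose, push and grip.
It also fails if it takes over 61 s, if anything falls off the work surface, if the arm or the gripper's body presses on something with over 40 N, if the wrist force passes 120 N, or if a joint passes its speed limit or range.

## Working session

There is one attempt and no reset: what is moved stays moved. The work goes in short steps, Python scripts to look and compute and a tool call to move; the robot and the scene stay as the last step left them, time stands still between calls to the robot, and variables do not carry over. Pictures are saved under pics/ and viewed, at most 10 in all, crops included, and the job is handed in when it is done.

Besides the shell and the picture viewer there is one more tool, called as a command line: name --argument value ..., lists and objects as JSON in quotes. move_arm: Moves the arm, as the interface text tells. Its arguments: {"type":"object","properties":{"series":{"type":"array"}},"required":["series"]}

```bash
mkdir -p pics; python3 - <<'E'
from station import r
import cv2
s=r.sense();print(s['time_s'],s['tcp_pos'],s['ee_rot'],s['gripper_width'])
for n in("top","side"):
    c=r.capture(n);cv2.imwrite(f"pics/{n}0.png",c['img'][:,:,::-1]);print(n,c['camera_matrix'],c['rvec'],c['tvec'])
E
```

```text
0.0 [ 0.23267413 -0.57946246  0.24645307] [[-9.28086478e-01 -3.72363738e-01 -8.58203596e-04]
 [-3.72364724e-01  9.28084275e-01  2.02257319e-03]
 [ 4.33523498e-05  2.19668757e-03 -9.99997586e-01]] 0.9989758057965448
top [[457.42787925   0.         319.91766928]
 [  0.         457.42787925 198.01470279]
 [  0.           0.           1.        ]] [ 2.17416786 -2.15870783  0.06771516] [0.03202133 0.59994869 1.35599844]
side [[497.32007801   0.         322.55387432]
 [  0.         497.32007801 198.70583747]
 [  0.           0.           1.        ]] [ 0.64466675 -2.51318021  1.30371015] [0.49357107 0.23843039 1.28485077]
```

View pics/top0.png

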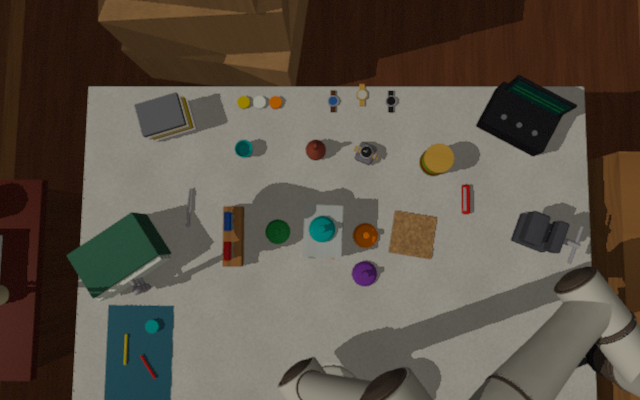

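View pics/side0.png

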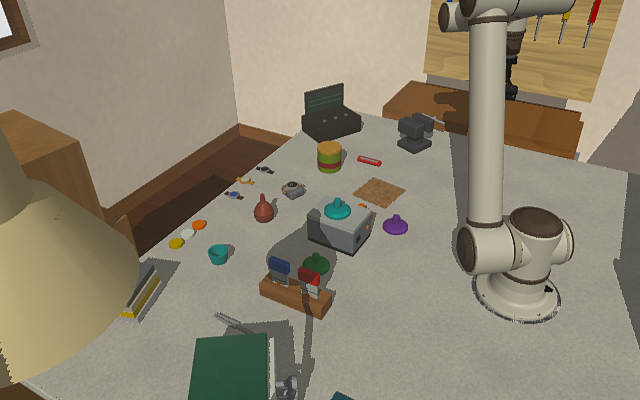

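Top view: the turquoise cover is on the grey box at (321,229). Possible look-alikes are the green (278,231), orange (365,236) and purple (364,273) covers, the turquoise cup (244,149) and the teal item (153,326). The red grip is at (227,250) in the rack, with blue at (228,222). Red look-alikes are the pocket tool (467,199) and the pen (149,366). The pad is at (413,234).

```bash
cat > h.py <<'E'
import numpy as np,cv2
from station import r
def cam(n):
    if n=="wrist":
        s=r.sense();c=r.capture(n);H=np.array(c['hand_eye']);R=np.array(s['ee_rot'])
        c['R']=R@H[:3,:3];c['o']=R@H[:3,3]+np.array(s['tcp_pos'])
    else:
        c=r.capture(n);Q=cv2.Rodrigues(np.array(c['rvec']))[0];c['R']=Q.T;c['o']=-Q.T@np.array(c['tvec']).ravel()
    c['hsv']=cv2.cvtColor(c['img'],cv2.COLOR_RGB2HSV);return c
def pl(c,uv,z):
    uv=np.atleast_2d(np.array(uv,float));d=(c['R']@np.linalg.inv(c['camera_matrix'])@np.c_[uv,np.ones(len(uv))].T).T
    return c['o']+d*((z-c['o'][2])/d[:,2])[:,None]
def proj(c,p):
    q=c['camera_matrix']@c['R'].T@(np.array(p)-c['o']);return q[:2]/q[2]
def blob(c,lo,hi,box):
    m=cv2.inRange(c['hsv'],np.array(lo),np.array(hi));k=np.zeros_like(m);x0,y0,x1,y1=box;k[y0:y1,x0:x1]=m[y0:y1,x0:x1]
    cs,_=cv2.findContours(k,cv2.RETR_EXTERNAL,cv2.CHAIN_APPROX_NONE)
    return max(cs,key=cv2.contourArea)[:,0,:] if cs else None
def rect(P):
    (c,(w,h),a)=cv2.minAreaRect((P[:,:2]*1000).astype(np.float32))
    if w<h:w,h,a=h,w,a+90
    return np.round(c,1),round(w,1),round(h,1),round((a+90)%180-90,1) # long-axis yaw deg, mm
E
python3 - <<'E'
from h import *
c=cam("top");print(c['o'])
for n,lo,hi,box,z in[("cover",(80,80,40),(95,255,255),(295,205,345,255),.104),
 ("red",(0,150,40),(6,255,255),(215,232,245,268),.117),("blue",(105,100,40),(125,255,255),(215,205,245,235),.117),
 ("rack",(5,60,40),(22,255,255),(215,200,250,272),.04),("pad",(5,50,40),(22,255,255),(385,205,445,265),.004),
 ("demag",(0,0,120),(179,40,255),(302,200,345,262),.095)]:
    b=blob(c,lo,hi,box)
    if b is None: print(n,None);continue
    print(n,len(b),b.min(0),b.max(0),rect(pl(c,b,z)))
cv2.imwrite("pics/crop.png",cv2.resize(c['img'][190:290,200:360,::-1],(800,500),interpolation=cv2.INTER_CUBIC))
E
```

```text
[0.4815271  0.00381625 1.40278746]
cover 73 [309 216] [334 241] (array([506.4,  29.3]), 70.9, 70.7, -89.6)
red 47 [224 242] [230 260] (array([441.1, 293.9]), 50.4, 17.0, 1.4)
blue 44 [224 212] [231 230] (array([525.3, 294.6]), 51.0, 19.9, 1.5)
rack 175 [222 206] [243 266] (array([483.8, 295.9]), 179.1, 62.9, 1.3)
pad 166 [388 210] [436 259] (array([ 492.7, -245.1]), 133.1, 131.7, 81.1)
demag 263 [302 205] [344 261] (array([494.2,  25.3]), 159.3, 119.4, 0.5)
```

View pics/crop.png

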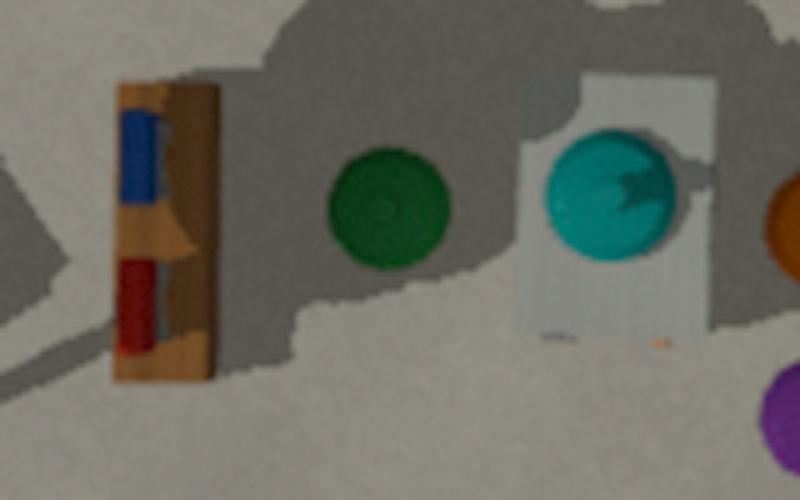

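The crop confirms it: a turquoise disc with a knob stands on the grey box's plate (crop 610,195), and the red grip is in the near pocket of the left rack (crop 137,307). I'm setting out for a spot above the cover.

move_arm --series '[{"grip": 1,"xyz": [-34,33,0],"angular": [0,0,0.05]},{"grip": 1,"xyz": [-68,66,0],"angular": [0,0,0.1]},{"grip": 1,"xyz": [-102,99,0],"angular": [0,0,0.15]},{"grip": 1,"xyz": [-136,132,0],"angular": [0,0,0.2]},{"grip": 1,"xyz": [-170,165,0],"angular": [0,0,0.25]},{"grip": 1,"xyz": [-204,198,0],"angular": [0,0,0.3]},{"grip": 1,"xyz": [-238,231,0],"angular": [0,0,0.358]},{"grip": 1,"xyz": [-272,264,0],"angular": [0,0,0.358]},{"grip": 1,"xyz": [-306,297,0],"angular": [0,0,0.358]},{"grip": 1,"xyz": [-340,330,0],"angular": [0,0,0.358]}]'

```text
time_s: 1.15
tcp_pos: [0.4257, -0.1451, 0.2476]
ee_rot: [[-1.0, -0.024, 0.0], [-0.024, 1.0, 0.0], [-0.0, 0.0, -1.0]]
wrist_force: [1.0, -1.1, -0.7]
gripper_width: 1.003
gripper_force: 0.0
```

move_arm --series '[{"grip": 1,"xyz": [-20,42,0],"angular": [0,0,0]},{"grip": 1,"xyz": [-40,84,0],"angular": [0,0,0]},{"grip": 1,"xyz": [-60,126,0],"angular": [0,0,0]},{"grip": 1,"xyz": [-75,160,0],"angular": [0,0,0]},{"grip": 1,"xyz": [-84,174,0],"angular": [0,0,0]},{"grip": 1,"xyz": [-84,174,0],"angular": [0,0,0]},{"grip": 1,"xyz": [-84,174,0],"angular": [0,0,0]}]'

```text
time_s: 1.85
tcp_pos: [0.5048, 0.0284, 0.2471]
ee_rot: [[-1.0, -0.024, -0.001], [-0.024, 1.0, -0.0], [0.001, -0.0, -1.0]]
wrist_force: [0.2, -0.5, 0.2]
gripper_width: 1.0
gripper_force: 0.0
```

```bash
python3 - <<'E'
from h import *
s=r.sense();print(s['tcp_pos'])
c=cam("wrist");print(c['hand_eye'],c['camera_matrix'][0]);cv2.imwrite("pics/w1.png",c['img'][:,:,::-1])
b=blob(c,(80,80,30),(97,255,255),(0,0,640,400));print(b.min(0),b.max(0),rect(pl(c,b,.113)))
E
```

```text
[0.50476459 0.02838862 0.24714487]
[[-1.04168209e-03 -9.66047678e-01 -2.58361760e-01  7.12853477e-02]
 [ 9.99999382e-01 -9.05982389e-04 -6.44287532e-04 -5.98085994e-04]
 [ 3.88341270e-04 -2.58362271e-01  9.66048025e-01 -1.36317723e-01]
 [ 0.00000000e+00  0.00000000e+00  0.00000000e+00  1.00000000e+00]] [344.79672146   0.         312.20835849]
[269 150] [357 236] (array([500.3,  28.2]), 71.7, 70.9, 3.2)
```

View pics/w1.png

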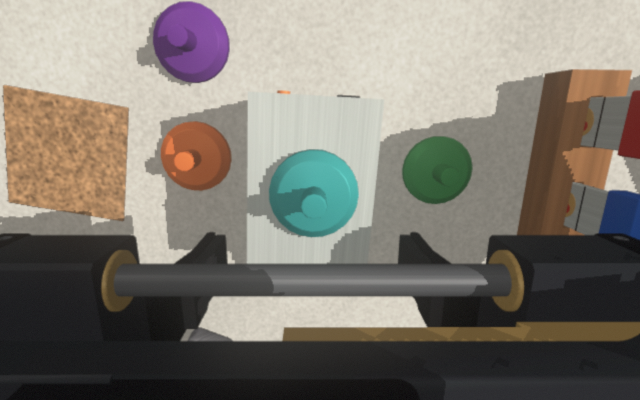

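The knob top is at about (315,206), over the disc centred at (313,193). Both are on the grey top, with orange (196,156) and green (437,170) beside it.

```bash
python3 - <<'E'
from h import *
c=cam("wrist")
b=blob(c,(80,80,30),(97,255,255),(0,0,640,400))
for z in(.095,.1,.105,.113):print(z,rect(pl(c,b,z)))
print("knob",pl(c,(315,205),.139))
c2=cam("top");b=blob(c2,(80,80,40),(95,255,255),(295,205,345,255))
for z in(.095,.105,.113):print(z,rect(pl(c2,b,z)))
g=cam("side");b=blob(g,(80,80,30),(97,255,255),(310,190,360,230))
t=b[b[:,1]<=b[:,1].min()+4];print(b.min(0),b.max(0));print(b[:,1].min(),t[:,0].mean(),"side proj of est",proj(g,[.505,.029,.139]),proj(c2,[.505,.029,.139]))
E
```

```text
0.095 (array([504.7,  28.2]), 76.2, 76.0, 46.8)
0.1 (array([503.5,  28.2]), 74.9, 74.7, 46.8)
0.105 (array([502.2,  28.1]), 73.6, 73.4, 46.8)
0.113 (array([500.3,  28.1]), 71.5, 71.3, 46.8)
knob [[0.50184188 0.02911707 0.139     ]]Traceback (most recent call last):
  File "<stdin>", line 7, in <module>
  File "h.py", line 11, in pl
    uv=np.atleast_2d(np.array(uv,float));d=(c['R']@np.linalg.inv(c['camera_matrix'])@np.c_[uv,np.ones(len(uv))].T).T
                                            ~~~~~~~~~~~~~~~~~~~~~~~~~~~~~~~~~~~~~~~~^~~~~~~~~~~~~~~~~~~~~~~~~~~~~
ValueError: matmul: Input operand 1 has a mismatch in its core dimension 0, with gufunc signature (n?,k),(k,m?)->(n?,m?) (size 2 is different from 3)
```

move_arm --series '[{"grip": 0.6,"xyz": [2,0,30],"angular": [0,0,0]},{"grip": 0.6,"xyz": [2,0,60],"angular": [0,0,0]},{"grip": 0.6,"xyz": [2,0,85],"angular": [0,0,0]},{"grip": 0.6,"xyz": [2,0,98],"angular": [0,0,0]},{"grip": 0.6,"xyz": [2,0,105],"angular": [0,0,0]},{"grip": 0.6,"xyz": [2,0,105],"angular": [0,0,0]},{"grip": 0.1,"xyz": [2,0,105],"angular": [0,0,0]},{"grip": 0.1,"xyz": [2,0,105],"angular": [0,0,0]},{"grip": 0.1,"xyz": [2,0,105],"angular": [0,0,0]},{"grip": 0.1,"xyz": [2,0,105],"angular": [0,0,0]}]'

```text
time_s: 3.0
tcp_pos: [0.5035, 0.0289, 0.1431]
ee_rot: [[-1.0, -0.024, 0.001], [-0.024, 1.0, 0.0], [-0.001, 0.0, -1.0]]
wrist_force: [-0.0, 0.9, -0.1]
gripper_width: 0.323
gripper_force: 0.0
```

move_arm --series '[{"grip": 0.1,"xyz": [0,0,1],"angular": [0,0,0]},{"grip": 0.1,"xyz": [0,0,1],"angular": [0,0,0]},{"grip": 0.1,"xyz": [0,0,1],"angular": [0,0,0]},{"grip": 0.1,"xyz": [0,0,1],"angular": [0,0,0]},{"grip": 0.1,"xyz": [0,0,1],"angular": [0,0,0]}]'

```text
time_s: 3.5
tcp_pos: [0.5035, 0.029, 0.1419]
ee_rot: [[-1.0, -0.024, 0.001], [-0.024, 1.0, 0.0], [-0.001, 0.0, -1.0]]
wrist_force: [-1.0, 0.8, 3.0]
gripper_width: 0.221
gripper_force: 30.0
```

move_arm --series '[{"grip": 0.1,"xyz": [0,0,-10],"angular": [0,0,0]},{"grip": 0.1,"xyz": [0,0,-30],"angular": [0,0,0]},{"grip": 0.1,"xyz": [0,-10,-50],"angular": [0,0,0]},{"grip": 0.1,"xyz": [2,-40,-55],"angular": [0,0,0]},{"grip": 0.1,"xyz": [5,-80,-55],"angular": [0,0,0]},{"grip": 0.1,"xyz": [8,-120,-55],"angular": [0,0,0]},{"grip": 0.1,"xyz": [12,-165,-55],"angular": [0,0,0]},{"grip": 0.1,"xyz": [15,-210,-55],"angular": [0,0,0]},{"grip": 0.1,"xyz": [17,-250,-55],"angular": [0,0,0]},{"grip": 0.1,"xyz": [17,-273,-55],"angular": [0,0,0]}]'

```text
time_s: 4.5
tcp_pos: [0.4919, -0.2471, 0.1965]
ee_rot: [[-1.0, -0.021, -0.001], [-0.021, 1.0, -0.0], [0.001, -0.0, -1.0]]
wrist_force: [-0.2, -0.2, -0.1]
gripper_width: 0.22
gripper_force: 30.0
```

```bash
python3 - <<'E'
from h import *
c=cam("wrist");s=r.sense();print(s['tcp_pos'],s['wrist_force'],s['gripper_width'])
i=c['img'];w=cv2.resize(i,(400,250))
t=cam("top");cv2.imwrite("pics/w2.png",np.hstack([i[:,120:520,::-1],cv2.resize(t['img'][170:290,270:480,::-1],(400,229))[:,:] if 0 else cv2.copyMakeBorder(cv2.resize(t['img'][180:280,300:460,::-1],(400,250)),0,150,0,0,0)]))
E
```

```text
[ 0.49229143 -0.24890233  0.19639344] [ 1.66911888 -2.04833272  0.32717052] 0.22074512706917823
```

View pics/w2.png

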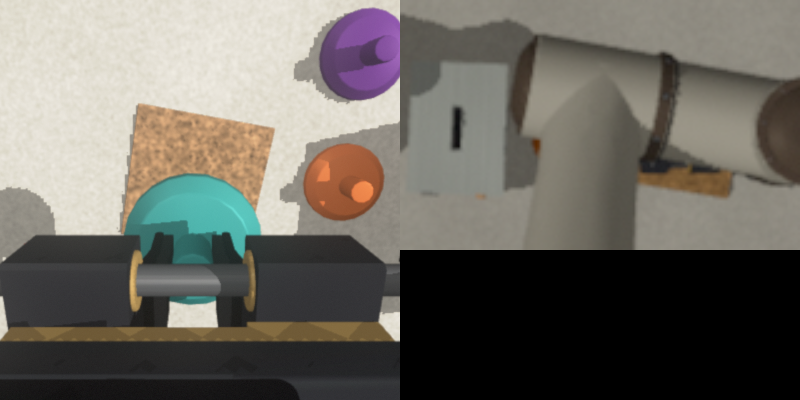

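The cover hangs level in the jaws over the cork pad (pad centre about (200,165) in the left half). The slot now shows at about (456,128) in the right half.

move_arm --series '[{"grip": 0.1,"xyz": [0,2,35],"angular": [0,0,0]},{"grip": 0.1,"xyz": [0,2,70],"angular": [0,0,0]},{"grip": 0.1,"xyz": [0,2,105],"angular": [0,0,0]},{"grip": 0.1,"xyz": [0,2,125],"angular": [0,0,0]},{"grip": 0.1,"xyz": [0,2,135],"angular": [0,0,0]},{"grip": 0.1,"xyz": [0,2,140],"angular": [0,0,0]},{"grip": 0.1,"xyz": [0,2,143],"angular": [0,0,0]},{"grip": 0.1,"xyz": [0,2,145],"angular": [0,0,0]},{"grip": 0.1,"xyz": [0,2,145],"angular": [0,0,0]}]'

```text
time_s: 5.5
tcp_pos: [0.4932, -0.2425, 0.0523]
ee_rot: [[-1.0, -0.024, 0.001], [-0.024, 1.0, -0.0], [-0.001, -0.0, -1.0]]
wrist_force: [-0.2, 0.0, -1.0]
gripper_width: 0.219
gripper_force: 30.0
```

move_arm --series '[{"grip": 0.1,"xyz": [0,0,1],"angular": [0,0,0]},{"grip": 0.1,"xyz": [0,0,2],"angular": [0,0,0]},{"grip": 0.1,"xyz": [0,0,2],"angular": [0,0,0]}]'

```text
time_s: 5.8
tcp_pos: [0.4933, -0.2426, 0.0509]
ee_rot: [[-1.0, -0.024, 0.001], [-0.024, 1.0, -0.001], [-0.001, -0.001, -1.0]]
wrist_force: [-1.5, 1.2, 5.3]
gripper_width: 0.219
gripper_force: 30.0
```

Contact is made, so I'll release and rise.

move_arm --series '[{"grip": 0.6,"xyz": [0,0,0],"angular": [0,0,0]},{"grip": 0.6,"xyz": [0,0,0],"angular": [0,0,0]},{"grip": 0.6,"xyz": [0,0,0],"angular": [0,0,0]},{"grip": 0.6,"xyz": [0,0,0],"angular": [0,0,0]},{"grip": 0.6,"xyz": [0,0,-10],"angular": [0,0,0]},{"grip": 0.6,"xyz": [0,0,-50],"angular": [0,0,0]},{"grip": 0.6,"xyz": [0,0,-100],"angular": [0,0,0]},{"grip": 0.6,"xyz": [0,0,-150],"angular": [0,0,0]},{"grip": 0.6,"xyz": [0,0,-199],"angular": [0,0,0]}]'

```text
time_s: 6.7
tcp_pos: [0.4923, -0.2425, 0.2516]
ee_rot: [[-1.0, -0.024, 0.001], [-0.024, 1.0, -0.0], [-0.001, -0.0, -1.0]]
wrist_force: [1.7, -0.5, -0.1]
gripper_width: 0.6
gripper_force: 0.0
```

move_arm --series '[{"grip": 0.8,"xyz": [-3,40,0],"angular": [0,0,0]},{"grip": 0.8,"xyz": [-6,85,0],"angular": [0,0,0]},{"grip": 0.8,"xyz": [-10,130,0],"angular": [0,0,0]},{"grip": 0.8,"xyz": [-13,175,0],"angular": [0,0,0]},{"grip": 0.8,"xyz": [-16,220,0],"angular": [0,0,0]},{"grip": 0.8,"xyz": [-18,255,0],"angular": [0,0,0]},{"grip": 0.8,"xyz": [-19,270,0],"angular": [0,0,0]},{"grip": 0.8,"xyz": [-19,270,0],"angular": [0,0,0]},{"grip": 0.8,"xyz": [-19,270,0],"angular": [0,0,0]}]'

```text
time_s: 7.6
tcp_pos: [0.5052, 0.0275, 0.2488]
ee_rot: [[-1.0, -0.024, -0.0], [-0.024, 1.0, -0.0], [0.0, -0.0, -1.0]]
wrist_force: [0.1, 0.4, -0.3]
gripper_width: 0.799
gripper_force: 0.0
```

```bash
python3 - <<'E'
from h import *
c=cam("wrist");s=r.sense();print(s['tcp_pos'])
cv2.imwrite("pics/w3.png",c['img'][:,:,::-1])
b=blob(c,(0,0,0),(179,255,60),(262,110,365,228));print(b.min(0),b.max(0),rect(pl(c,b,.095)))
for lo,hi,n in(((0,150,30),(8,255,255),"red"),):
    b=blob(c,lo,hi,(500,0,640,240));print(n,b.min(0),b.max(0))
E
```

```text
[0.50514615 0.02705709 0.24870074]Traceback (most recent call last):
  File "<stdin>", line 4, in <module>
AttributeError: 'NoneType' object has no attribute 'min'
```

View pics/w3.png

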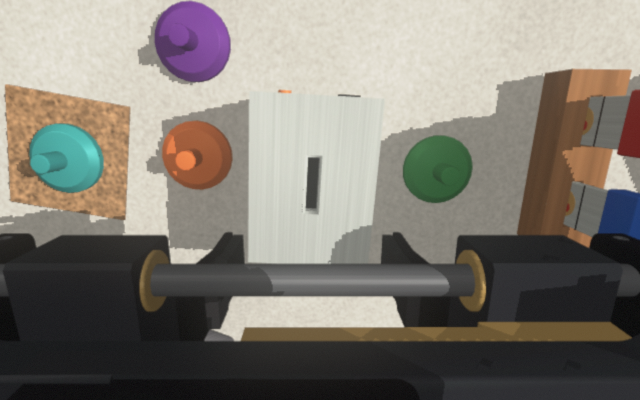

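The cover stands upright on the pad (66,158), and the slot is at about (313,184), running from row 156 to 213.

```bash
python3 - <<'E'
from h import *
c=cam("wrist")
for th in(90,110,130,150):
    b=blob(c,(0,0,0),(179,255,th),(285,140,340,224))
    if b is not None:print(th,b.min(0),b.max(0),rect(pl(c,b,.095)))
g=cv2.cvtColor(c['img'],cv2.COLOR_RGB2GRAY)
print(g[185,298:330]);print(g[150:222,313])
m=cv2.inRange(c['hsv'],(0,0,150),(179,45,255));m[232:]=0;m[:,:240]=0;m[:,390:]=0
# plate side edges
P=[];Q=[]
for v in range(110,225,5):
    row=g[v].astype(int)
    d=np.diff(row);l=235+np.argmax(d[235:270]);P.append((l+.5,v))
    Q.append((360+np.argmin(d[360:390])+.5,v))
for E in(P,Q):
    W=pl(c,E,.095);f=np.polyfit(W[:,0],W[:,1],1);res=W[:,1]-np.polyval(f,W[:,0]);k=abs(res)<.003;f=np.polyfit(W[k,0],W[k,1],1);print("edge yaw",np.degrees(np.arctan(f[0])),"y at .5",np.polyval(f,.5),k.sum())
E
```

```text
90 [307 158] [319 207] (array([495.6,  26.4]), 43.4, 8.5, -1.9)
110 [306 158] [319 208] (array([496. ,  26.5]), 44.3, 9.6, -1.8)
130 [306 157] [320 210] (array([496.3,  26.5]), 46.7, 10.0, -1.8)
150 [306 157] [321 213] (array([497.6,  27. ]), 49.4, 11.0, -1.8)
[212 212 210 211 211 213 219 222 198 117  74  66  66  67  67  67  67  67
  69  75 105 140 164 198 212 216 216 212 208 209 213 213]
[216 215 216 216 214 202 189 134  82  69  68  69  67  67  69  69  68  69
  69  69  69  69  67  67  66  68  68  67  68  66  67  68  67  67  67  67
  65  67  66  66  66  67  66  65  66  67  66  66  66  67  66  66  65  66
  65  65  64  69  94 118 135 150 156 163 187 200 204 204 203 204 205 204]
edge yaw -2.02040395242976 y at .5 -0.028718601689539706 23
edge yaw 0.09408833496204262 y at .5 0.08101214545075548 21
```

move_arm --series '[{"grip": 1,"xyz": [5,40,0],"angular": [0,0,0]},{"grip": 1,"xyz": [12,85,0],"angular": [0,0,0]},{"grip": 1,"xyz": [19,130,0],"angular": [0,0,0]},{"grip": 1,"xyz": [26,170,0],"angular": [0,0,0]},{"grip": 1,"xyz": [33,210,0],"angular": [0,0,0]},{"grip": 1,"xyz": [38,245,0],"angular": [0,0,0]},{"grip": 1,"xyz": [40,264,0],"angular": [0,0,0]},{"grip": 1,"xyz": [40,264,0],"angular": [0,0,0]},{"grip": 1,"xyz": [40,264,0],"angular": [0,0,0]}]'

```text
time_s: 8.6
tcp_pos: [0.4593, 0.2899, 0.2483]
ee_rot: [[-1.0, -0.023, -0.001], [-0.023, 1.0, -0.001], [0.001, -0.001, -1.0]]
wrist_force: [-0.2, -0.2, -0.4]
gripper_width: 1.0
gripper_force: 0.0
```

```bash
python3 - <<'E'
from h import *
c=cam("wrist");s=r.sense();print(s['tcp_pos'])
cv2.imwrite("pics/w4.png",c['img'][:,:,::-1])
b=blob(c,(0,150,30),(8,255,255),(200,0,440,260))
if b is not None:print(b.min(0),b.max(0),rect(pl(c,b,.117)))
E
```

```text
[0.45932827 0.28949674 0.24838797]
[313 139] [334 207] (array([437.4, 296.9]), 54.5, 15.2, -0.6)
```

View pics/w4.png

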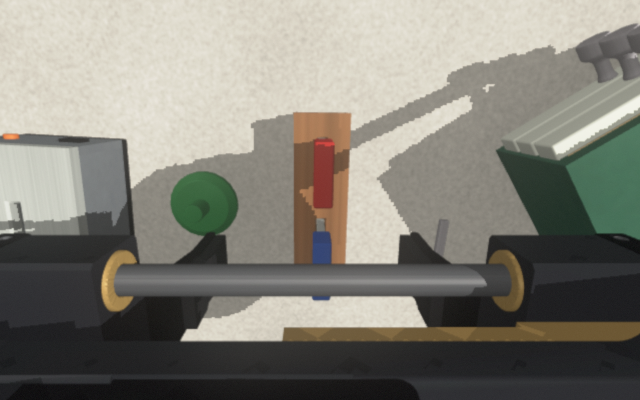

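The red grip is at (323,173) in the pocket nearer the robot, and the blue one at (321,265). I'll refine the y position and yaw, then descend.

```bash
python3 - <<'E'
from h import *
c=cam("wrist")
m=cv2.inRange(c['hsv'],(0,150,30),(8,255,255))
L=[];R=[]
for v in range(148,205,3):
    x=np.where(m[v,290:350])[0]+290;L.append((x[0]-.5,v));R.append((x[-1]+.5,v))
print(L[::6],R[::6])
for E in(L,R):
    W=pl(c,E,.117);f=np.polyfit(W[:,0],W[:,1],1);print(np.degrees(np.arctan(f[0])),np.polyval(f,.437))
g=cam("top");b=blob(g,(0,150,40),(6,255,255),(215,232,245,268));W=pl(g,b,.117)if b is not None else None
if b is not None:print(rect(W),W.min(0),W.max(0))
g=cam("side");b=blob(g,(0,150,40),(8,255,255),(290,255,330,300));print(b.min(0),b.max(0),proj(g,[.4375-.027,.297,.117]),proj(g,[.4375+.027,.297,.117]))
E
```

```text
[(np.float64(314.5), 148), (np.float64(313.5), 166), (np.float64(313.5), 184), (np.float64(313.5), 202)] [(np.float64(332.5), 148), (np.float64(332.5), 166), (np.float64(332.5), 184), (np.float64(331.5), 202)]
0.009292234488447267 0.2894519626732864
0.8707581420735115 0.3039033868022779
(array([415.9, 296. ]), 5.6, 0.0, -89.5) [0.41590327 0.29320229 0.117     ] [0.41595532 0.29883497 0.117     ]
[298 267] [319 285] [318.17641187 275.48115077] [298.5451415 267.9333067]
```

move_arm --series '[{"grip": 1,"xyz": [22,7,10],"angular": [0,0,0.014]},{"grip": 1,"xyz": [22,7,40],"angular": [0,0,0.014]},{"grip": 1,"xyz": [22,7,75],"angular": [0,0,0.014]},{"grip": 0.6,"xyz": [22,7,105],"angular": [0,0,0.014]},{"grip": 0.6,"xyz": [22,7,125],"angular": [0,0,0.014]},{"grip": 0.6,"xyz": [22,7,136],"angular": [0,0,0.014]},{"grip": 0.4,"xyz": [22,7,136],"angular": [0,0,0.014]},{"grip": 0.3,"xyz": [22,7,136],"angular": [0,0,0.014]},{"grip": 0.3,"xyz": [22,7,136],"angular": [0,0,0.014]}]'

```text
time_s: 9.7
tcp_pos: [0.4376, 0.2979, 0.1139]
ee_rot: [[-1.0, -0.01, 0.002], [-0.01, 1.0, 0.002], [-0.002, 0.002, -1.0]]
wrist_force: [0.2, 0.2, 0.4]
gripper_width: 0.536
gripper_force: 0.0
```

move_arm --series '[{"grip": 0.3,"xyz": [0,-1,2],"angular": [0,0,0]},{"grip": 0.22,"xyz": [0,-1,2],"angular": [0,0,0]},{"grip": 0.22,"xyz": [0,-1,2],"angular": [0,0,0]},{"grip": 0.08,"xyz": [0,-1,2],"angular": [0,0,0]},{"grip": 0.08,"xyz": [0,-1,2],"angular": [0,0,0]},{"grip": 0.08,"xyz": [0,-1,2],"angular": [0,0,0]},{"grip": 0.08,"xyz": [0,-1,2],"angular": [0,0,0]}]'

```text
time_s: 10.4
tcp_pos: [0.437, 0.2966, 0.1107]
ee_rot: [[-1.0, -0.01, 0.0], [-0.01, 1.0, 0.0], [-0.0, 0.0, -1.0]]
wrist_force: [0.1, 0.1, 0.5]
gripper_width: 0.183
gripper_force: 30.0
```

move_arm --series '[{"grip": 0.08,"xyz": [0,0,-5],"angular": [0,0,0]},{"grip": 0.08,"xyz": [0,0,-15],"angular": [0,0,0]},{"grip": 0.08,"xyz": [0,0,-30],"angular": [0,0,0]},{"grip": 0.08,"xyz": [0,0,-50],"angular": [0,0,0]},{"grip": 0.08,"xyz": [0,0,-75],"angular": [0,0,0]},{"grip": 0.08,"xyz": [0,0,-105],"angular": [0,0,0]},{"grip": 0.08,"xyz": [0,0,-130],"angular": [0,0,0]},{"grip": 0.08,"xyz": [0,0,-140],"angular": [0,0,0]},{"grip": 0.08,"xyz": [0,0,-140],"angular": [0,0,0]}]'

```text
time_s: 11.3
tcp_pos: [0.4371, 0.2965, 0.2522]
ee_rot: [[-1.0, -0.01, 0.002], [-0.01, 1.0, 0.002], [-0.002, 0.002, -1.0]]
wrist_force: [-0.2, 0.3, -0.5]
gripper_width: 0.181
gripper_force: 30.0
```

move_arm --series '[{"grip": 0.08,"xyz": [-5,-20,0],"angular": [0,0,0.005]},{"grip": 0.08,"xyz": [-12,-55,0],"angular": [0,0,0.01]},{"grip": 0.08,"xyz": [-20,-95,0],"angular": [0,0,0.02]},{"grip": 0.08,"xyz": [-30,-140,0],"angular": [0,0,0.03]},{"grip": 0.08,"xyz": [-39,-180,0],"angular": [0,0,0.042]},{"grip": 0.08,"xyz": [-47,-220,0],"angular": [0,0,0.042]},{"grip": 0.08,"xyz": [-54,-252,0],"angular": [0,0,0.042]},{"grip": 0.08,"xyz": [-57,-270,0],"angular": [0,0,0.042]},{"grip": 0.08,"xyz": [-57,-270,0],"angular": [0,0,0.042]},{"grip": 0.08,"xyz": [-57,-270,0],"angular": [0,0,0.042]}]'

```text
time_s: 12.3
tcp_pos: [0.4958, 0.0265, 0.2492]
ee_rot: [[-0.999, 0.033, -0.003], [0.033, 0.999, -0.001], [0.003, -0.001, -1.0]]
wrist_force: [0.2, -0.4, -1.5]
gripper_width: 0.182
gripper_force: 30.0
```

move_arm --series '[{"grip": 0.08,"xyz": [0,0,12],"angular": [0,0,0]},{"grip": 0.08,"xyz": [0,0,25],"angular": [0,0,0]},{"grip": 0.08,"xyz": [0,0,37],"angular": [0,0,0]},{"grip": 0.08,"xyz": [0,0,37],"angular": [0,0,0]},{"grip": 0.08,"xyz": [0,0,37],"angular": [0,0,0]}]'

```text
time_s: 12.8
tcp_pos: [0.4965, 0.0273, 0.2132]
ee_rot: [[-1.0, 0.031, -0.001], [0.031, 1.0, -0.001], [0.001, -0.001, -1.0]]
wrist_force: [-0.0, -0.8, -0.0]
gripper_width: 0.183
gripper_force: 30.0
```

```bash
python3 - <<'E'
from h import *
c=cam("wrist");s=r.sense();print(s['tcp_pos'],s['ee_rot'])
g=cam("side")
A=c['img'][:,160:480,::-1];B=cv2.resize(g['img'][170:270,290:390,::-1],(400,400),interpolation=cv2.INTER_CUBIC)
cv2.imwrite("pics/w5.png",np.hstack([A,B]));cv2.imwrite("pics/w5raw.png",c['img'][:,:,::-1])
print("slot wr",proj(c,[.497,.0268,.095]),"side",(proj(g,[.497,.0268,.095])-[290,170])*4)
E
```

```text
[0.49677696 0.02730101 0.21370154] [[-9.99508693e-01  3.13403161e-02  3.96868949e-04]
 [ 3.13402549e-02  9.99508761e-01 -1.59586535e-04]
 [-4.01675484e-04 -1.47070155e-04 -9.99999909e-01]]
slot wr [312.7394407 205.6322559] side [193.94823207 169.10492815]
```

View pics/w5.png

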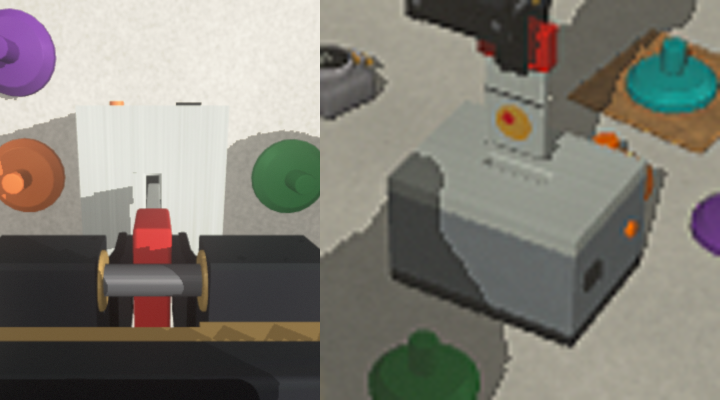

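The wrist view shows the blade's near edge centred on the slot end at crop x≈153, row 185. The side view shows the upright blade just above the slot. Now I'll measure the offset.

```bash
python3 - <<'E'
from h import *
c=cam("wrist");g=cv2.cvtColor(c['img'],cv2.COLOR_RGB2GRAY)
for v in range(170,210,2):print(v,g[v,300:328])
T=r.sense();p=np.array(T['tcp_pos']);Rm=np.array(T['ee_rot']);zb=p[2]-.1007
for sy in(-.004,.004):print("blade corner proj",proj(c,p+Rm@[.023,sy,.1007]),"at 20 up",proj(c,p+Rm@[.023,sy,.0807]))
y=np.radians(-1.8);e=np.array([np.cos(y),np.sin(y),0]);n=np.array([-e[1],e[0],0])
for sy in(-.005,.005):print("slot end proj",proj(c,np.array([.497,.0268,.095])-.024*e+sy*n))
E
```

```text
170 [227 228 229 229 226 225 226 228 228 226 227 228 226 226 226 225 226 226
 227 228 229 229 227 226 227 229 227 225]
172 [227 228 231 233 231 227 226 225 224 221 219 216 213 209 205 202 200 197
 194 192 192 204 226 226 228 229 227 225]
174 [227 228 231 235 236 221 163 151 150 147 143 139 136 132 127 124 119 118
 127 150 159 187 224 227 228 230 227 226]
176 [227 227 230 235 236 212 106  74  73  73  73  74  73  74  74  74  73  77
 106 146 158 187 224 227 228 229 228 225]
178 [227 228 231 235 236 214 109  73  71  73  73  72  73  72  72  72  74  76
 105 147 157 186 224 227 228 229 228 225]
180 [227 228 231 235 236 216 120  76  72  71  70  73  72  69  72  72  72  76
 106 145 158 187 224 227 229 229 227 224]
182 [227 227 230 235 236 216 120  76  72  73  78  78  78  78  79  79  80  81
 107 146 157 187 225 227 229 229 227 225]
184 [227 227 230 235 236 215 121  89 116 140 148 147 148 148 149 151 154 155
 160 163 159 186 225 227 229 229 227 225]
186 [227 227 230 235 236 216 121  96 131 153 155 157 159 158 159 161 162 165
 171 175 161 187 224 227 228 229 226 225]
188 [227 227 230 235 236 216 
[... 829 characters left out ...]
211 131 145 155 157 157 157 156 157 157 157 158 158
 162 158 140 180 223 226 228 228 226 222]
204 [224 224 228 232 234 213 138 147 156 157 157 156 158 158 158 157 157 158
 162 164 153 181 222 226 227 228 225 222]
206 [224 224 227 232 234 214 143 151 155 157 157 156 157 158 156 157 157 156
 161 163 157 181 222 226 227 228 225 222]
208 [159 158 160 164 166 152 121 120 122 122 121 123 122 121 119 116 122 123
 124 125 124 136 156 160 163 168 181 204]
blade corner proj [307.54534304 179.97632446] at 20 up [307.12032118 186.1834594 ]
blade corner proj [318.97542761 179.96881316] at 20 up [319.54522364 186.17547371]
slot end proj [305.96125548 173.67916118]
slot end proj [319.28267188 173.66373405]
```

The blade sits about 1 mm to +y and 1.5–2 mm to +x of the slot. I'll correct that and enter gently.

move_arm --series '[{"grip": 0.08,"xyz": [1.7,-1,0],"angular": [0,0,0]},{"grip": 0.08,"xyz": [1.7,-1,5],"angular": [0,0,0]},{"grip": 0.08,"xyz": [1.7,-1,10],"angular": [0,0,0]},{"grip": 0.08,"xyz": [1.7,-1,14],"angular": [0,0,0]},{"grip": 0.08,"xyz": [1.7,-1,17],"angular": [0,0,0]},{"grip": 0.08,"xyz": [1.7,-1,20],"angular": [0,0,0]},{"grip": 0.08,"xyz": [1.7,-1,22],"angular": [0,0,0]},{"grip": 0.08,"xyz": [1.7,-1,24],"angular": [0,0,0]},{"grip": 0.08,"xyz": [1.7,-1,24],"angular": [0,0,0]}]'

```text
time_s: 13.85
tcp_pos: [0.4947, 0.0259, 0.1893]
ee_rot: [[-0.999, 0.032, -0.0], [0.032, 0.999, -0.0], [0.0, -0.0, -1.0]]
wrist_force: [-0.4, -0.7, -0.7]
gripper_width: 0.184
gripper_force: 30.0
```

move_arm --series '[{"grip": 0.08,"xyz": [0,0,2],"angular": [0,0,0]},{"grip": 0.08,"xyz": [0,0,5],"angular": [0,0,0]},{"grip": 0.08,"xyz": [0,0,8],"angular": [0,0,0]},{"grip": 0.08,"xyz": [0,0,11],"angular": [0,0,0]},{"grip": 0.08,"xyz": [0,0,14],"angular": [0,0,0]},{"grip": 0.08,"xyz": [0,0,14],"angular": [0,0,0]}]'

```text
time_s: 14.45
tcp_pos: [0.4945, 0.0259, 0.175]
ee_rot: [[-0.999, 0.032, -0.001], [0.032, 0.999, -0.0], [0.001, -0.0, -1.0]]
wrist_force: [-0.1, 0.0, -1.5]
gripper_width: 0.183
gripper_force: 30.0
```

move_arm --series '[{"grip": 0.08,"xyz": [0,0,4],"angular": [0,0,0]},{"grip": 0.08,"xyz": [0,0,9],"angular": [0,0,0]},{"grip": 0.08,"xyz": [0,0,14],"angular": [0,0,0]},{"grip": 0.08,"xyz": [0,0,19],"angular": [0,0,0]},{"grip": 0.08,"xyz": [0,0,24],"angular": [0,0,0]},{"grip": 0.08,"xyz": [0,0,29],"angular": [0,0,0]},{"grip": 0.08,"xyz": [0,0,33],"angular": [0,0,0]},{"grip": 0.08,"xyz": [0,0,36],"angular": [0,0,0]},{"grip": 0.08,"xyz": [0,0,36],"angular": [0,0,0]},{"grip": 0.08,"xyz": [0,0,36],"angular": [0,0,0]}]'

```text
time_s: 15.45
tcp_pos: [0.4949, 0.026, 0.1396]
ee_rot: [[-0.999, 0.032, 0.0], [0.032, 0.999, -0.0], [-0.0, 0.0, -1.0]]
wrist_force: [0.1, 0.8, -0.7]
gripper_width: 0.183
gripper_force: 30.0
```

```bash
python3 - <<'E'
from h import *
g=cam("side");c=cam("wrist");s=r.sense();print(s['tcp_pos'],s['wrist_force'],s['moment'],s['gripper_width'])
A=c['img'][:,120:520,::-1];B=cv2.resize(g['img'][165:265,300:400,::-1],(400,400),interpolation=cv2.INTER_CUBIC)
cv2.imwrite("pics/w6.png",np.hstack([A,B]))
E
```

```text
[0.49498676 0.02603681 0.13978751] [-0.37084896  0.56068496 -0.0299702 ] [-0.10054702 -0.04936626 -0.02675485] 0.17871141807557306
```

View pics/w6.png

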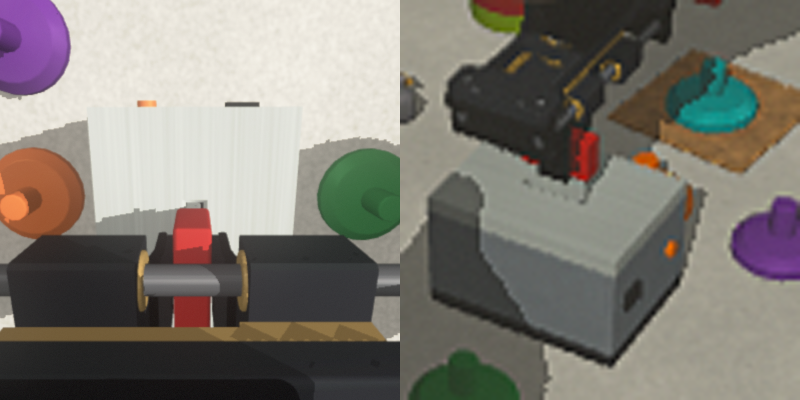

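The blade is in the slot with the black line out of sight. The red grip hangs clear of the plate (right half, 580,155), and the cover stands upright on the pad (712,100). The forces are near zero, so I'm handing in.

```bash
python3 -c "
from station import r
print(r.finish_job())"
```

```text
the job is handed in; nothing more can be done
None
```

The job is handed in at about 15.5 s: the cover is upright on the cork pad, and the red carrier hangs freely, held by its grip. Its blade is about 56 mm into the slot, putting the black line roughly 11 mm below the mouth, and the grip is about 19 mm above the metal top.

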